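Twist the cap off a jar of nuts

TASK

Stand the square jar, with its cap still on tight, all the way down in the smaller pocket of the wooden jar block, so that the block keeps it from turning. Then twist the cap anticlockwise just until its thread lets go, turn it no further, lift it straight up off the jar, and finish with the cap still gripped, level and still, about 2 cm clear above the jar's mouth, the jar left standing in its pocket. Do not tip the jar over, and leave the mug, the round jar and the tin where they are.

Things in the scene. Friction and masses are not known exactly. Their poses are not given: they have to be found in the camera images.
- jar: Square clear-glass jar of nuts, loose, about 0.4 kg, upright on the counter at first, with a round capped neck. Origin: centre of its underside; z up, x and y square to its flat sides. Body 62 x 62 mm, 76 mm tall; sloped shoulder; neck 47 mm across up to the rim at 96 mm; 102 mm tall with the cap on. Blank label on its -x side. Its capped top can be gripped to carry it.
- cap: Round silver metal cap, 60 mm across, 17 mm tall, 0.04 kg, screwed tight on the jar (0.3 to 0.6 N m to turn). Origin: centre of the skirt's lower edge; z up; at first 85 mm above the jar's underside, its top at 102 mm. Turns off anticlockwise seen from above. It is a three-lug twist-off cap: free after 54 degrees (best 75), at 94 degrees the lugs meet stops. One grasp can make the whole turn.
- jar_mouth (a point): Centre of the jar's rim, on its axis, 96 mm above its underside; moves with the jar, z up. The neck carries three sloped ledges: until the cap has turned 54 degrees relative to the jar, lifting the cap lifts the jar. The cap rises 1.4 mm over the turn; its springy seal (about 16 N) pushes it up 1 mm more as the lugs come free.
- block: Jar block of pale beech, fixed on the counter: 120 mm (x) by 204 mm (y) by 42 mm high. Origin: centre of its underside. Two square pockets along y, both 30 mm deep (floors 12 mm above the counter), mouths bevelled 5 mm: the smaller, 66 mm wide, at y = -55 mm, lets the 62 mm jar turn 4 degrees at most either way; the larger, 88 mm wide, at y = +50 mm, is too big to hold this jar.
- pocket (a point): Centre of the floor of the smaller pocket; axes parallel to the block's: x and y square to the pocket's sides, z up. A jar fully home has its origin here.
- mug: White mug, 82 mm wide and 92 mm tall, standing by; origin at the centre of its underside. Leave alone.
- round_jar: Round jar, 76 mm wide and 94 mm tall, with a like cap; origin at the centre of its underside. Leave alone.
- tin: White and steel rectangular tin, 94 x 134 mm and 89 mm tall; origin at the centre of its underside. Leave alone.

How it is judged:
On the way, in this order (a step that is already met when the one before it is completed fails the run):
1. the jar stands fully home in the smaller pocket with its cap still tight (z of jar in the frame of pocket below 0.004 m and horizontal distance between jar and pocket below 0.006 m and angle between jar's own z axis and vertical below 0.06 rad and angle between the x axis of cap and the x axis of jar, either way round below 0.35 rad and z of cap in the frame of jar below 0.0875 m), for 0.2 s.
2. the cap is turned until its thread lets go while the pocket braces the jar (z of jar in the frame of pocket below 0.006 m and horizontal distance between jar and pocket below 0.006 m and angle between jar's own z axis and vertical below 0.06 rad and angle between the x axis of cap and the x axis of jar, either way round above 0.93 rad), for 0.1 s.
At the end, for the whole second after the job is handed in: The jar stands home in the smaller pocket (within 4 mm of its floor, 6 mm of its centre, upright); the fingers alone hold the cap, its lower edge 5 to 45 mm above the rim, within 20 mm of the jar's axis, level within 0.2 rad, still, and 50 to 130 degrees round from tight (z of jar in the frame of pocket below 0.004 m and horizontal distance between jar and pocket below 0.006 m and angle between jar's own z axis and vertical below 0.06 rad and z of cap in the frame of jar_mouth between 0.005 and 0.045 m and horizontal distance between cap and jar_mouth below 0.02 m and angle between cap's own z axis and vertical below 0.2 rad and contact force between the fingers and cap above 1 N and contact force between each of cap, the fingers and jar below 0.1 N and linear speed of cap below 0.03 m/s and angle between the x axis of cap and the x axis of jar, either way round above 0.85 rad); the arm keeps its last pose, push and grip.
It fails at once if the jar is tipped over (angle between jar's own z axis and vertical above 0.6 rad).
It fails at once if the mug is pushed away or knocked over (30 mm) (distance of mug from where it was at the start of the episode above 0.03 m or angle between mug's own z axis and vertical above 0.5 rad).
It fails at once if the round jar is pushed away or knocked over (30 mm) (distance of round_jar from where it was at the start of the episode above 0.03 m or angle between round_jar's own z axis and vertical above 0.5 rad).
It fails at once if the tin is pushed away or knocked over (30 mm) (distance of tin from where it was at the start of the episode above 0.03 m or angle between tin's own z axis and vertical above 0.5 rad).
It also fails if it takes over 51 s, if anything falls off the work surface, if the arm or the gripper's body presses on something with over 40 N, if the wrist force passes 120 N, or if a joint passes its speed limit or range.

ROBOT

A 6-joint arm with a two-finger parallel gripper is mounted at the origin on the work surface. World frame = base frame: x ahead of the robot, y to its left, z up, the work surface at z = 0. Lengths are in m, angles in rad, forces in N, time in s.
With the tool pointing down it reaches from about 0.3 to 0.875 m from the base axis. Payload 6.4 kg.
Tool frame: the origin (TCP) lies at the very end of the fingers, on their centre line; the grasp point (between the pads) lies 19 mm behind it; z points along the fingers, y is the line along which they close (so a half turn about z gives the same grasp; the last joint's range is limited). The gripper opens to 85 mm and grips with 20 to 120 N. Pads are 22 mm wide; open, the fingers measure 114 mm over their backs; the gripper's body (76 mm by 85 mm) begins 54 mm behind the grasp point. The pads swing forward as they close: fully open they stand 13 mm farther back than shut.
Start: joints at [-1.44, 0.181, 1.607, -0, 1.354, -0.206], TCP at [0.19, -0.543, 0.231] pointing down, gripper open.
Joint ranges: [-2.99, 2.99], [-0.89, 2.07], [0.3, 2.58], [-1.14, 4.28], [0, 2.63], [-3.12, 3.12]. Speed limits (rad/s): [2.57, 2.57, 3.01, 3.14, 3.14, 3.14].

INTERFACE

Orientations are given as a unit quaternion [w, x, y, z].
In Python, from bench import ctrl gives the robot as it stands.
- The arm moves only by the tool jog_arm, never from a script. Its argument "series" is a list that holds one entry, the list of rows, each a list of 7 numbers: the shift along the tool's x, y, z in mm, then the turn, a rotation vector about the tool's x, y, z in rad, then the finger opening in mm, from 0 to 85.4. In form: [[[tx, ty, tz, rx, ry, rz, gripper], ...]]. A call has exactly 10 rows; each row shifts and turns the commanded pose from where the row before left it, along the tool's axes as they then stand; what a row does not reach is not made up. A row lasts 1/10 s, in which the tool goes at most 50 mm and 8.59 degrees, less where a joint would pass 70% of its speed; a pose out of reach is approached as far as the arm can. A call with a gripper value outside its range is refused whole. The fingers move at their own pace and stop on an object; the grip force is fixed at half the most. Time passes only in rows, so rows that do not move let the fingers close, or fill a call up. It gives the time, the measured TCP pose, the force, the opening and the grip force at its end, in the units of the state.
- ctrl.get_obs(): the state, without advancing time (a new reading comes with each control period).
- ctrl.camera(name): name is "side" or "top" or "wrist"; returns a dict with "frame" (400x640x3 uint8, blue, green, red), "z_map" (400x640 float32, m along the optical axis (not along the pixel's ray), 0 where there is no reading), "fx", "fy", "cx", "cy" (pixels), "xyz" and "rotation" of the camera in the world. Camera axes: x right, y down, z forward; pixel columns grow to the right and rows downward; lengths in m; the calibration is good to about 2 mm. A picture is of the moment at which its call begins.
- ctrl.hand_in(): hands the job in; it is judged then, once.
The state is a dict: "time_s": time; "q": joint angles; "dq": joint speeds; "joint_efforts": joint torques, N m; "eef_pos": TCP position; "eef_rot": TCP orientation; "wrist_force": force on the tool from outside, world axes, zero at the start; "torque": the same for the moment, N m; "opening": opening from 0.0 (shut) to 1.0 (fully open); "grasp_force": force on a finger pad.
Only numpy, scipy, OpenCV 4.12 (cv2) and the standard library are available. Lean on these libraries where they do the work, as an engineer would, in place of code of your own. Each camera call takes 0.05 s, during which the arm holds its last target. There are 200 camera calls.

## Working session

There is one attempt and no reset: what is moved stays moved. The work goes in short steps, Python scripts to look and compute and a tool call to move; the robot and the scene stay as the last step left them, time stands still between calls to the robot, and variables do not carry over. Pictures are saved under pics/ and viewed, at most 10 in all, crops included, and the job is handed in when it is done.

Besides the shell and the picture viewer there is one more tool, called as a command line: name --argument value ..., lists and objects as JSON in quotes. jog_arm: Moves the arm, as the interface text tells. Its arguments: {"type":"object","properties":{"series":{"type":"array"}},"required":["series"]}

```bash
mkdir -p pics
cat > h.py <<'E'
import numpy as np,cv2,pickle
from bench import ctrl
def world(c):
    z=c["z_map"];v,u=np.mgrid[:z.shape[0],:z.shape[1]]
    P=np.stack([(u-c["cx"])/c["fx"]*z,(v-c["cy"])/c["fy"]*z,z],-1)
    R=np.array(c["rotation"])
    if R.shape!=(3,3):
        from scipy.spatial.transform import Rotation as Q
        R=Q.from_quat(R,scalar_first=True).as_matrix()
    return P@R.T+np.array(c["xyz"])
E
python3 - <<'E'
from h import *
o=ctrl.get_obs();print({k:np.round(v,3) for k,v in o.items()})
for n in ["top","side"]:
    c=ctrl.camera(n);pickle.dump(c,open(f"{n}.pkl","wb"));cv2.imwrite(f"pics/{n}0.png",c["frame"])
    print(n,c["xyz"],np.round(c["rotation"],3),c["fx"],c["cx"],c["cy"])
E
```

```text
{'time_s': np.float64(0.0), 'q': array([-1.44 ,  0.182,  1.608,  0.   ,  1.354, -0.206]), 'dq': array([ 0.001, -0.001, -0.001,  0.   ,  0.001,  0.001]), 'joint_efforts': array([ 3.0000e-03, -4.4487e+01, -3.5133e+01,  0.0000e+00,  9.0000e-03,
       -0.0000e+00]), 'eef_pos': array([ 0.19 , -0.542,  0.23 ]), 'eef_rot': array([-0.001,  0.986,  0.168,  0.   ]), 'wrist_force': array([-0.382,  0.257,  0.724]), 'torque': array([-0.039,  0.071,  0.026]), 'grasp_force': np.float64(0.0), 'opening': np.float64(0.999)}
top [ 0.52738355 -0.00343068  1.13719936] [ 0.047 -0.698  0.714 -0.034] 424.19627746046984 326.6155547392658 198.31113995535023
side [ 0.50290627 -1.26216383  0.90751112] [-0.477  0.877 -0.035  0.032] 481.2189322917089 313.71551618342795 197.56037258240252
```

View pics/top0.png

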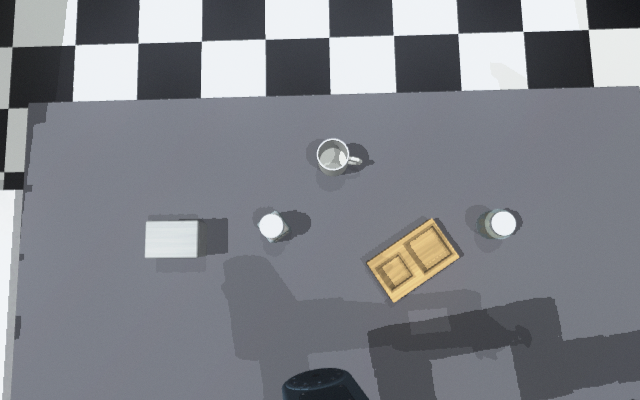

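View pics/side0.png

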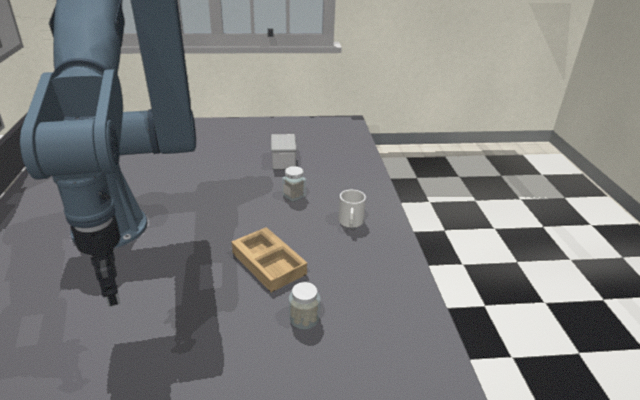

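The top view shows the square jar at (272,226), the round jar at (500,223), the mug at (335,157) and the tin at (172,239). The block has corners at about (367,263), (433,219), (460,259) and (394,302), with the smaller pocket at (394,271). The side view agrees, with the square jar at (294,183).

Run:
```python
from h import *
c=pickle.load(open("top.pkl","rb"));f=c["frame"];W=world(c)
print("table z",W[300,150],W[150,250])
# block top: wood coloured
hsv=cv2.cvtColor(f,cv2.COLOR_BGR2HSV)
m=(hsv[...,1]>70)&(hsv[...,0]>8)&(hsv[...,0]<32)
m[:210]=0;m[:,:355]=0;m[:,470:]=0
t=m&(abs(W[...,2]-.042)<.006)
r=cv2.minAreaRect((W[t][:,:2]*1000).astype(np.float32));print("block mm",r,cv2.boxPoints(r),"zmed",np.median(W[t][:,2]))
k=m&(W[...,2]<.022);n,l,s,ce=cv2.connectedComponentsWithStats(k.astype(np.uint8))
for i in range(1,n):
    if s[i,4]>60:print("floor",ce[i],s[i,4],W[l==i].mean(0), cv2.minAreaRect((W[l==i][:,:2]*1000).astype(np.float32)))
sub=np.zeros(m.shape,bool);sub[195:255,245:300]=1
cap=sub&(W[...,2]>.094)&(W[...,2]<.112)
print("cap",cv2.minEnclosingCircle((W[cap][:,:2]*1000).astype(np.float32)),W[cap].mean(0),cap.sum())
body=sub&(W[...,2]>.05)&(W[...,2]<.08)
print("body",body.sum(),cv2.minAreaRect((W[body][:,:2]*1000).astype(np.float32)))
a=cv2.resize(f[190:260,235:310],None,fx=8,fy=8,interpolation=cv2.INTER_CUBIC)
s=pickle.load(open("side.pkl","rb"));S=world(s)
b=cv2.resize(s["frame"][160:206,270:320],None,fx=8,fy=8,interpolation=cv2.INTER_CUBIC)
b=b[:, :200*2][:560];im=np.zeros((560,800,3),np.uint8)
im[:,:400]=cv2.resize(a,(400,560))if 0 else a[:,100:500];im[:b.shape[0],400:400+b.shape[1]]=b
cv2.imwrite("pics/jar1.png",im)
sc=S[165:206,280:308];k=(sc[...,2]>.095)&(sc[...,2]<.112);print("side cap",sc[k].mean(0),k.sum(),sc[k][:,:2].min(0),sc[k][:,:2].max(0))
```

```text
table z [0.3988519  0.48813355 0.0008634 ] [7.96714585e-01 2.22301239e-01 4.36229876e-04]
block mm ((490.69970703125, -201.1491241455078), (120.54080963134766, 204.59603881835938), 32.861961364746094) [[ 384.56512 -147.92455]
 [ 495.58237 -319.7812 ]
 [ 596.8343  -254.3737 ]
 [ 485.81705  -82.51706]] zmed 0.04173539477353938
floor [427.4631295  248.78147482] 1112 [ 0.51741334 -0.2465108   0.01250013] ((517.6035766601562, -245.9602813720703), (86.3182373046875, 85.85620880126953), 33.00408935546875)
floor [394.06279435 271.81789639] 637 [ 0.45963296 -0.15686319  0.0122523 ] ((460.1578369140625, -156.4278564453125), (63.66634750366211, 64.893310546875), 32.9406852722168)
cap ((582.8508911132812, 151.2999725341797), 30.405986785888672) [0.58258482 0.15103081 0.10174959] 478
body 153 ((582.8450927734375, 151.1914825439453), (62.65595245361328, 62.197837829589844), 34.91071319580078)
side cap [0.58348263 0.14453813 0.10203262] 154 [0.55456638 0.11406484] [0.61244531 0.17641393]
```

View pics/jar1.png

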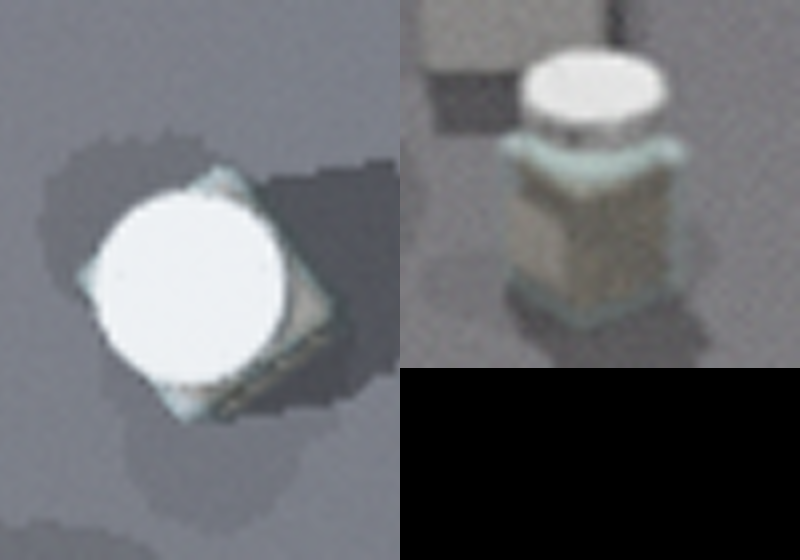

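Checks: the cap circle has radius 30.4 mm at z 0.102, the jar body is 62 × 62 mm at about 35°, and the block is 120.5 × 204.6 mm at 32.9°. All agree with the given sizes. The crop shows the jar's corners proud of the cap and its label on one flat. Jar is at (0.583, 0.151) and the pocket at (0.4605, -0.156).

jog_arm --series '[[[20, -17.5, 0, 0, 0, 0, 85], [36, -31.5, 0, 0, 0, 0, 85], [36, -31.5, 0, 0, 0, 0, 85], [36, -31.5, 0, 0, 0, 0, 85], [36, -31.5, 0, 0, 0, 0, 85], [36, -31.5, 0, 0, 0, 0, 85], [36, -31.5, 0, 0, 0, 0, 85], [36, -31.5, 0, 0, 0, 0, 85], [36, -31.5, 0, 0, 0, 0, 85], [36, -31.5, 0, 0, 0, 0, 85]]]'

```text
time_s: 1.1
eef_pos: [0.4156, -0.143, 0.2312]
eef_rot: [0.0, 0.986, 0.167, 0.0]
wrist_force: [-0.0, -1.2, -0.0]
opening: 0.995
grasp_force: 0.0
```

jog_arm --series '[[[36, -31.5, 0, 0, 0, 0, 85], [36, -31.5, 0, 0, 0, 0, 85], [36, -31.5, 0, 0, 0, 0, 85], [36, -31.5, 0, 0, 0, 0, 85], [36, -31.5, 0, 0, 0, 0, 85], [36, -31.5, 0, 0, 0, 0, 85], [20, -17.5, 0, 0, 0, 0, 85], [0, 0, 0, 0, 0, 0, 85], [0, 0, 0, 0, 0, 0, 85], [0, 0, 0, 0, 0, 0, 85]]]'

```text
time_s: 2.1
eef_pos: [0.5691, 0.127, 0.2309]
eef_rot: [0.0, 0.986, 0.167, -0.001]
wrist_force: [0.1, 0.4, 0.7]
opening: 0.994
grasp_force: 0.0
```

```bash
cat >> h.py <<'E'
from scipy.spatial.transform import Rotation as Q
def delta(x,y,z=None):
    o=ctrl.get_obs();R=Q.from_quat(o["eef_rot"],scalar_first=True)
    p=o["eef_pos"];d=np.array([x,y,p[2] if z is None else z])-p
    print("t",o["time_s"],"pos",np.round(p,4),"q",np.round(o["q"],3),"yaw",np.degrees(np.arctan2(*R.as_matrix()[[1,0],0])),"tilt",np.round(R.as_matrix()[:,2],4))
    print("tool mm",np.round(R.inv().apply(d)*1000,1),"F",np.round(o["wrist_force"],1),"T",np.round(o["torque"],2),o["opening"]*85,o["grasp_force"])
E
python3 - <<'E'
from h import *
delta(.5828,.1512)
c=ctrl.camera("wrist");W=world(c);cv2.imwrite("pics/w1.png",c["frame"]);pickle.dump(c,open("w1.pkl","wb"))
k=(W[...,2]>.097)&(W[...,2]<.107)&(abs(W[...,0]-.583)<.06)&(abs(W[...,1]-.151)<.06)
if k.sum():print(cv2.minEnclosingCircle((W[k][:,:2]*1000).astype(np.float32)),W[k].mean(0),k.sum())
k=(W[...,2]>.06)&(W[...,2]<.08)&(abs(W[...,0]-.583)<.06)&(abs(W[...,1]-.151)<.06)
if k.sum():print(cv2.minAreaRect((W[k][:,:2]*1000).astype(np.float32)),k.sum())
E
```

```text
t 2.1 pos [0.5691 0.127  0.2309] q [ 0.016  0.2    1.586 -0.     1.357  1.251] yaw 19.25089117925382 tilt [-1.e-03 -4.e-04 -1.e+00]
tool mm [ 20.9 -18.3  -0. ] F [0.1 0.4 0.7] T [-0.02 -0.03  0.03] 84.53005625377043 0.0
((583.44482421875, 151.49656677246094), 30.45993995666504) [0.58442356 0.15170887 0.10170782] 4199
((583.572021484375, 151.61509704589844), (61.82148361206055, 61.94622039794922), 35.335636138916016) 767
```

View pics/w1.png

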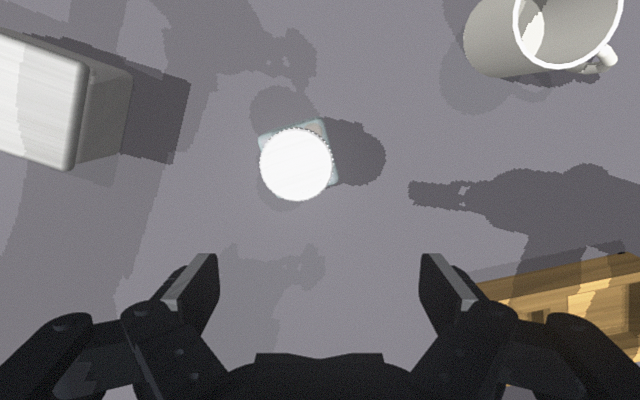

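The wrist view shows the cap centred at (296,164) with the jar's corners at (322,118) and (262,138), clear of the tin and mug. It measures (0.5833, 0.1514) at 35.2°, agreeing with the top camera.

jog_arm --series '[[[10.7, -9.1, 0, 0, 0, 0, 85], [10.8, -9.2, 0, 0, 0, 0, 85], [0, 0, 20, 0, 0, 0, 85], [0, 0, 20, 0, 0, 0, 85], [0, 0, 20, 0, 0, 0, 85], [0, 0, 20, 0, 0, 0, 85], [0, 0, 20, 0, 0, 0, 85], [0, 0, 20, 0, 0, 0, 85], [0, 0, 20, 0, 0, 0, 85], [0, 0, 0, 0, 0, 0, 85]]]'

```text
time_s: 3.15
eef_pos: [0.5821, 0.1528, 0.0882]
eef_rot: [-0.0, 0.986, 0.168, -0.003]
wrist_force: [-0.9, 0.5, -0.5]
opening: 0.998
grasp_force: 0.0
```

Run:
```python
from h import *
delta(.5833,.1514,.075)
```

```text
t 3.15 pos [0.5821 0.1528 0.0882] q [0.06  0.403 1.638 0.    1.106 1.293] yaw 19.2944845952185 tilt [-5.5e-03 -1.0e-04 -1.0e+00]
tool mm [ 0.8  1.7 13.2] F [-0.9  0.5 -0.5] T [-0.01 -0.01 -0.01] 84.82116835653025 0.0
```

jog_arm --series '[[[0, 0, 0, 0, 0, 0, 85], [0, 0.5, 6, 0, 0, 0, 85], [0.3, 0.5, 5, 0, 0, 0, 85], [0, 0, 0, 0, 0, 0, 85], [0, 0, 0, 0, 0, 0, 56], [0, 0, 0, 0, 0, 0, 56], [0, 0, 0, 0, 0, 0, 56], [0, 0, 0, 0, 0, 0, 56], [0, 0, 0, 0, 0, 0, 56], [0, 0, 0, 0, 0, 0, 56]]]'

```text
time_s: 4.15
eef_pos: [0.5848, 0.1518, 0.0811]
eef_rot: [-0.0, 0.986, 0.168, 0.0]
wrist_force: [-3.2, 1.1, 5.6]
opening: 0.685
grasp_force: 64.0
```

Run:
```python
from h import *
delta(.5833,.1514,.075)
c=ctrl.camera("wrist");W=world(c);cv2.imwrite("pics/w2.png",c["frame"]);pickle.dump(c,open("w2.pkl","wb"))
c=ctrl.camera("side");a=c["frame"][120:230,220:380];cv2.imwrite("pics/s2.png",cv2.resize(a,None,fx=5,fy=5,interpolation=cv2.INTER_CUBIC))
```

```text
t 4.15 pos [0.5848 0.1518 0.0811] q [0.058 0.414 1.639 0.    1.087 1.291] yaw 19.3022550655102 tilt [ 7.e-04  4.e-04 -1.e+00]
tool mm [-1.6 -0.1  6.1] F [-3.2  1.1  5.6] T [ 0.19  0.37 -0.05] 58.19583508610523 64.02519760609721
```

View pics/s2.png

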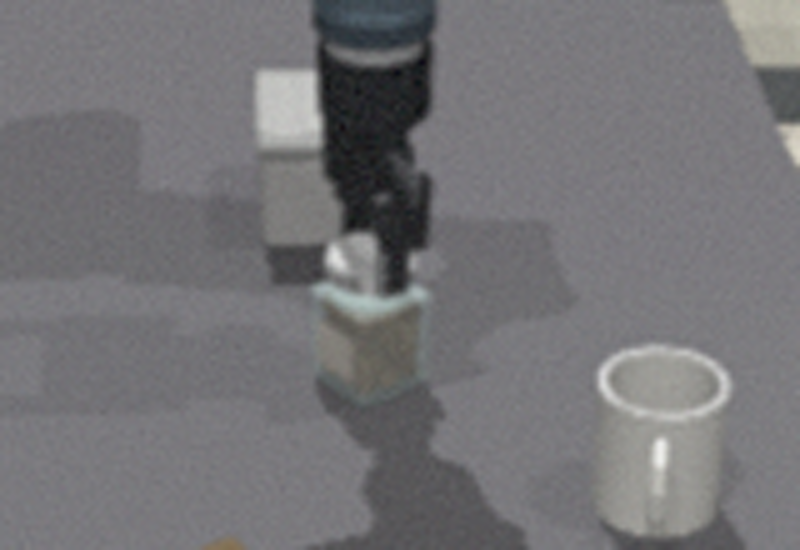

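The side crop shows the fingers on the cap, with their tips right at the glass shoulder at (385,293), and there is 5.6 N upward on the wrist. I'll regrip 4 mm higher and recentre by 1.5 mm.

jog_arm --series '[[[0, 0, 0, 0, 0, 0, 72], [0, 0, 0, 0, 0, 0, 72], [0, 0, 0, 0, 0, 0, 72], [-0.8, 0, -2, 0, 0, 0, 72], [-0.7, 0, -2, 0, 0, 0, 72], [0, 0, 0, 0, 0, 0, 56], [0, 0, 0, 0, 0, 0, 56], [0, 0, 0, 0, 0, 0, 56], [0, 0, 0, 0, 0, 0, 56], [0, 0, 0, 0, 0, 0, 56]]]'

```text
time_s: 5.25
eef_pos: [0.5834, 0.1513, 0.0852]
eef_rot: [-0.0, 0.986, 0.168, 0.0]
wrist_force: [-2.4, 0.1, 5.4]
opening: 0.677
grasp_force: 63.2
```

Run:
```python
from h import *
delta(.5833,.1514,.085)
```

```text
t 5.25 pos [0.5834 0.1513 0.0852] q [0.057 0.405 1.642 0.    1.094 1.291] yaw 19.301238783486156 tilt [ 6.e-04  4.e-04 -1.e+00]
tool mm [-0.1 -0.1  0.2] F [-2.4  0.1  5.4] T [ 0.05  0.4  -0.05] 57.56045850452609 63.213921267015394
```

jog_arm --series '[[[0, 0, -5, 0, 0, 0, 56], [0, 0, -10, 0, 0, 0, 56], [0, 0, -15, 0, 0, 0, 56], [0, 0, -20, 0, 0, 0, 56], [0, 0, -15, 0, 0, 0, 56], [0, 0, -10, 0, 0, 0, 56], [-6, 7, 0, 0, 0, 0, 56], [-12, 14, 0, 0, 0, 0, 56], [-18, 21, 0, 0, 0, 0, 56], [-20, 23, 0, 0, 0, 0, 56]]]'

```text
time_s: 6.25
eef_pos: [0.5499, 0.0696, 0.1578]
eef_rot: [-0.0, 0.986, 0.168, -0.001]
wrist_force: [0.5, -1.2, -5.0]
opening: 0.679
grasp_force: 65.3
```

jog_arm --series '[[[-22, 25, 0, 0, 0, 0, 56], [-22, 25, 0, 0, 0, 0, 56], [-22, 25, 0, 0, 0, 0, 56], [-22, 25, 0, 0, 0, 0, 56], [-22, 25, 0, 0, 0, 0, 56], [-20, 23, 0, 0, 0, 0, 56], [-15, 17, 0, 0, 0, 0, 56], [-10, 12, 0, 0, 0, 0, 56], [-6.4, 7, 0, 0, 0, 0.02, 56], [0, 0, 0, 0, 0, 0.02, 56]]]'

```text
time_s: 7.25
eef_pos: [0.4588, -0.1569, 0.1586]
eef_rot: [-0.0, 0.989, 0.146, -0.001]
wrist_force: [-0.1, 0.0, -4.9]
opening: 0.681
grasp_force: 65.4
```

jog_arm --series '[[[0, 0, 0, 0, 0, 0, 56], [0, 0, 0, 0, 0, 0, 56], [0, 0, 0, 0, 0, 0, 56], [0, 0, 0, 0, 0, 0, 56], [0, 0, 0, 0, 0, 0, 56], [0, 0, 0, 0, 0, 0, 56], [0, 0, 0, 0, 0, 0, 56], [0, 0, 0, 0, 0, 0, 56], [0, 0, 0, 0, 0, 0, 56], [0, 0, 0, 0, 0, 0, 56]]]'

```text
time_s: 8.25
eef_pos: [0.4603, -0.1559, 0.1593]
eef_rot: [0.0, 0.989, 0.148, -0.0]
wrist_force: [-0.7, -0.1, -5.3]
opening: 0.686
grasp_force: 65.4
```

Run:
```python
from h import *
delta(.4605,-.1556,.097)
c=ctrl.camera("wrist");W=world(c);cv2.imwrite("pics/w3.png",c["frame"]);pickle.dump(c,open("w3.pkl","wb"))
c=ctrl.camera("top");S=world(c);pickle.dump(c,open("t3.pkl","wb"))
for X in(W,S):
    for lo,hi in((.115,.15),(.16,.18)):
        k=(X[...,2]>lo)&(X[...,2]<hi)&(abs(X[...,0]-.46)<.06)&(abs(X[...,1]+.156)<.06)
        if k.sum():print(lo,k.sum(),cv2.minAreaRect((X[k][:,:2]*1000).astype(np.float32)))
a=c["frame"][200:320,340:480];cv2.imwrite("pics/t3.png",cv2.resize(a,None,fx=5,fy=5,interpolation=cv2.INTER_CUBIC))
```

```text
t 8.25 pos [ 0.4603 -0.1559  0.1593] q [-0.571  0.061  1.895 -0.     1.186  0.703] yaw 17.005661006641898 tilt [-1.e-04 -0.e+00 -1.e+00]
tool mm [ 0.3 -0.2 62.3] F [-0.7 -0.1 -5.3] T [ 0.01 -0.02  0.01] 58.34107496125054 65.39051677740645
0.115 3724 ((478.94342041015625, -146.07810974121094), (29.159496307373047, 65.1471939086914), 21.930320739746094)
0.16 16428 ((462.8838806152344, -152.5625), (68.47663879394531, 61.54374313354492), 69.77586364746094)
0.115 97 ((481.2145690917969, -134.70803833007812), (14.250242233276367, 56.681854248046875), 49.85315704345703)
0.16 38 ((474.40167236328125, -132.02569580078125), (5.842446327209473, 38.38912582397461), 53.36337661743164)
```

View pics/w3.png

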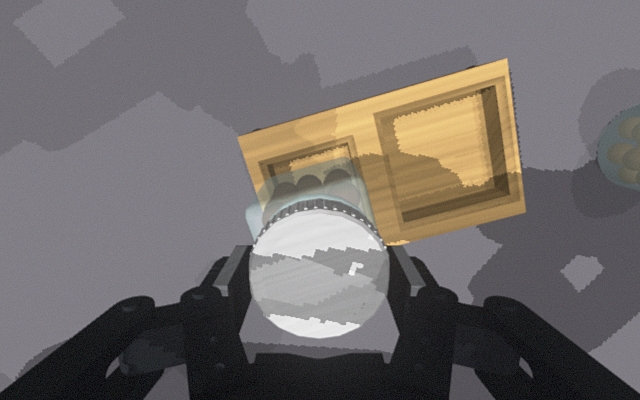

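The wrist view shows the jar (shoulder corner near (247,210)) held over the smaller pocket, parallel to the block, whose corners are at (240,135), (508,58) and (525,212). I'll cross-check the block pose from this closer view.

Run:
```python
from h import *
c=pickle.load(open("w3.pkl","rb"));W=world(c);hsv=cv2.cvtColor(c["frame"],cv2.COLOR_BGR2HSV)
t=(abs(W[...,2]-.042)<.004)&(hsv[...,1]>60)&(W[...,0]>.36)
n,l,s,ce=cv2.connectedComponentsWithStats(t.astype(np.uint8));i=1+s[1:,4].argmax()
r=cv2.minAreaRect((W[l==i][:,:2]*1000).astype(np.float32));print(r,s[i,4],np.round(cv2.boxPoints(r),1))
# jar points in jar-glass height range: bottom of jar z~.075,-.151
k=(W[...,2]>.075)&(W[...,2]<.152)&(abs(W[...,0]-.46)<.07)&(abs(W[...,1]+.156)<.06)
P=W[k]; 
for lo in np.arange(.075,.15,.01):
    q=P[(P[:,2]>lo)&(P[:,2]<lo+.01)]; print(round(lo,3),len(q))
sh=P[(P[:,2]>.13)&(P[:,2]<.152)];print("shoulder",cv2.minAreaRect((sh[:,:2]*1000).astype(np.float32)))
a=np.radians(17);ex=np.array([np.cos(np.radians(32.9)),np.sin(np.radians(32.9))]);d=(sh[:,:2]-[.4603,-.1559])*1000
print("far side along 32.9deg:",np.percentile(d@ex,[95,99,100])," lateral",np.percentile(d@[-ex[1],ex[0]],[0,1,99,100]))
```

```text
((491.0865783691406, -201.5811004638672), (120.61908721923828, 205.01661682128906), 32.776466369628906) 14918 [[ 384.9 -148. ]
 [ 495.9 -320.4]
 [ 597.3 -255.1]
 [ 486.3  -82.7]]
0.075 105
0.085 233
0.095 262
0.105 311
0.115 362
0.125 419
0.135 936
0.145 2137
shoulder ((478.94342041015625, -146.07810974121094), (29.159496307373047, 65.1471939086914), 21.930320739746094)
far side along 32.9deg: [31.17364589 31.31199648 31.53539699]  lateral [-31.11440023 -30.67320304  29.0908466   30.93023572]
```

Everything agrees: the pocket is at about (0.461, -0.1554), and the jar is centred on the tool and aligned. The jar's underside is at 74 mm, so it goes down 62 mm.

jog_arm --series '[[[0.6, -0.2, 5, 0, 0, 0, 56], [0, 0, 8, 0, 0, 0, 56], [0, 0, 8, 0, 0, 0, 56], [0, 0, 6, 0, 0, 0, 56], [0, 0, 5, 0, 0, 0, 56], [0, 0, 5, 0, 0, 0, 56], [0, 0, 5, 0, 0, 0, 56], [0, 0, 5, 0, 0, 0, 56], [0, 0, 0, 0, 0, 0, 56], [0, 0, 0, 0, 0, 0, 56]]]'

```text
time_s: 9.35
eef_pos: [0.4608, -0.1555, 0.1123]
eef_rot: [-0.0, 0.989, 0.148, -0.0]
wrist_force: [-0.3, -0.4, -4.4]
opening: 0.685
grasp_force: 65.4
```

Run:
```python
from h import *
delta(.461,-.1554,.097)
```

```text
t 9.35 pos [ 0.4608 -0.1555  0.1123] q [-0.57   0.131  1.927 -0.     1.083  0.704] yaw 17.00673232696941 tilt [-1.e-04  0.e+00 -1.e+00]
tool mm [ 0.2 -0.  15.3] F [-0.3 -0.4 -4.4] T [-0.06 -0.04  0.03] 58.20075290499061 65.39403781935107
```

The underside is now at 27 mm, inside the pocket with no side force. I'll go down the last 15 mm.

jog_arm --series '[[[0, 0, 3, 0, 0, 0, 56], [0, 0, 3, 0, 0, 0, 56], [0, 0, 3, 0, 0, 0, 56], [0, 0, 2, 0, 0, 0, 56], [0, 0, 2, 0, 0, 0, 56], [0, 0, 1, 0, 0, 0, 56], [0, 0, 1, 0, 0, 0, 56], [0, 0, 0.5, 0, 0, 0, 56], [0, 0, 0, 0, 0, 0, 56], [0, 0, 0, 0, 0, 0, 56]]]'

```text
time_s: 10.35
eef_pos: [0.461, -0.1556, 0.0974]
eef_rot: [0.0, 0.989, 0.148, 0.0]
wrist_force: [-3.5, 1.9, 3.7]
opening: 0.681
grasp_force: 66.3
```

Run:
```python
from h import *
delta(.461,-.1554,.097)
```

```text
t 10.35 pos [ 0.461  -0.1556  0.0974] q [-0.57   0.156  1.935  0.     1.05   0.704] yaw 17.008949155597314 tilt [ 4.e-04 -2.e-04 -1.e+00]
tool mm [ 0.  -0.2  0.4] F [-3.5  1.9  3.7] T [ 0.37  0.5  -0.04] 57.90431459495362 66.33767232953687
```

Seated: the weight is off and z agrees. Next is the anticlockwise twist (tool rz negative), about 79° in all to allow for play in the pocket, rising slightly with the thread.

jog_arm --series '[[[0, 0, 0, 0, 0, -0.03, 56], [0, 0, 0, 0, 0, -0.06, 56], [0, 0, -0.1, 0, 0, -0.07, 56], [0, 0, -0.1, 0, 0, -0.07, 56], [0, 0, -0.1, 0, 0, -0.07, 56], [0, 0, -0.1, 0, 0, -0.07, 56], [0, 0, -0.1, 0, 0, -0.07, 56], [0, 0, -0.1, 0, 0, -0.07, 56], [0, 0, -0.1, 0, 0, -0.07, 56], [0, 0, 0, 0, 0, -0.03, 56]]]'

```text
time_s: 11.35
eef_pos: [0.4619, -0.1557, 0.0981]
eef_rot: [0.001, 0.899, 0.439, 0.001]
wrist_force: [1.2, 2.1, 4.6]
opening: 0.68
grasp_force: 66.3
```

Run:
```python
from h import *
delta(.461,-.1554,.098)
```

```text
t 11.35 pos [ 0.4619 -0.1557  0.0981] q [-5.700e-01  1.550e-01  1.934e+00  1.000e-03  1.050e+00  9.100e-02] yaw 52.07288662155529 tilt [ 2.5e-03 -4.0e-04 -1.0e+00]
tool mm [-0.3 -0.9  0.1] F [1.2 2.1 4.6] T [ 0.4  -0.15 -0.44] 57.807139207771236 66.26024708908517
```

35° turned against a steady 0.44 N m, so the cap is turning. I'll continue to about 79°.

jog_arm --series '[[[0, 0, -0.1, 0, 0, -0.07, 56], [0, 0, -0.1, 0, 0, -0.09, 56], [0, 0, -0.1, 0, 0, -0.09, 56], [0, 0, -0.1, 0, 0, -0.09, 56], [0, 0, -0.1, 0, 0, -0.09, 56], [0, 0, -0.1, 0, 0, -0.09, 56], [0, 0, -0.1, 0, 0, -0.09, 56], [0, 0, -0.1, 0, 0, -0.09, 56], [0, 0, 0, 0, 0, -0.07, 56], [0, 0, 0, 0, 0, 0, 56]]]'

```text
time_s: 12.35
eef_pos: [0.4614, -0.1556, 0.0991]
eef_rot: [0.001, 0.668, 0.744, 0.0]
wrist_force: [-2.2, 2.6, 6.6]
opening: 0.681
grasp_force: 66.8
```

Run:
```python
from h import *
delta(.461,-.1554,.118)
c=ctrl.camera("wrist");cv2.imwrite("pics/w4.png",c["frame"]);pickle.dump(c,open("w4.pkl","wb"));delta(.461,-.1554,.118)
```

```text
t 12.35 pos [ 0.4614 -0.1556  0.0991] q [-0.57   0.153  1.934  0.     1.053 -0.679] yaw 96.22168422735723 tilt [ 1.2e-03 -5.0e-04 -1.0e+00]
tool mm [  0.3  -0.4 -18.9] F [-2.2  2.6  6.6] T [0.52 0.31 0.1 ] 57.8973494906159 66.75918770830322
t 12.4 pos [ 0.4614 -0.1556  0.0992] q [-0.57   0.153  1.934  0.     1.053 -0.677] yaw 96.14129165656014 tilt [ 1.2e-03 -5.0e-04 -1.0e+00]
tool mm [  0.3  -0.3 -18.8] F [-2.4  2.   8.5] T [0.56 0.32 0.1 ] 57.58354043922311 66.76429084865958
```

View pics/w4.png

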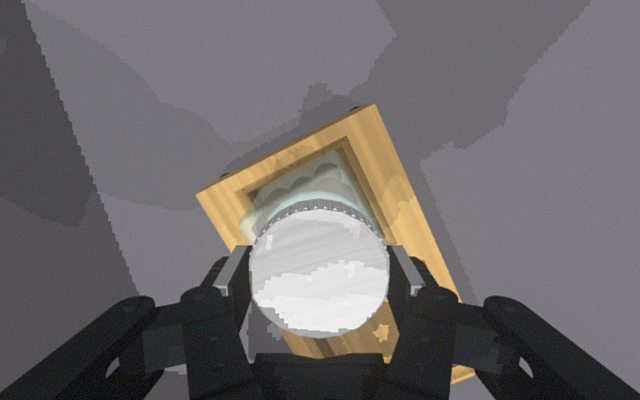

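The wrist view shows the jar still seated in its pocket (shoulder at (250,215) to (345,155)) with the cap gripped. Turned 79°, and the torque fell from 0.44 to 0.1 N m, so the thread has let go. Lifting straight up by 29 mm.

jog_arm --series '[[[0, 0, -1, 0, 0, 0, 56], [0, 0, -2, 0, 0, 0, 56], [0, 0, -4, 0, 0, 0, 56], [0, 0, -5, 0, 0, 0, 56], [0, 0, -6, 0, 0, 0, 56], [0, 0, -5, 0, 0, 0, 56], [0, 0, -4, 0, 0, 0, 56], [0, 0, -2, 0, 0, 0, 56], [0, 0, 0, 0, 0, 0, 56], [0, 0, 0, 0, 0, 0, 56]]]'

```text
time_s: 13.4
eef_pos: [0.4607, -0.1554, 0.1272]
eef_rot: [-0.0, 0.669, 0.744, -0.0]
wrist_force: [-0.7, -0.2, -0.1]
opening: 0.679
grasp_force: 65.9
```

jog_arm --series '[[[0, 0, 0, 0, 0, 0, 56], [0, 0, 0, 0, 0, 0, 56], [0, 0, 0, 0, 0, 0, 56], [0, 0, 0, 0, 0, 0, 56], [0, 0, 0, 0, 0, 0, 56], [0, 0, 0, 0, 0, 0, 56], [0, 0, 0, 0, 0, 0, 56], [0, 0, 0, 0, 0, 0, 56], [0, 0, 0, 0, 0, 0, 56], [0, 0, 0, 0, 0, 0, 56]]]'

```text
time_s: 14.4
eef_pos: [0.4608, -0.1555, 0.1273]
eef_rot: [0.0, 0.669, 0.744, -0.0]
wrist_force: [-0.8, -0.5, -0.7]
opening: 0.685
grasp_force: 65.9
```

Run:
```python
from h import *
delta(.461,-.1554,.118)
c=ctrl.camera("wrist");a=c["frame"][60:400,150:500]
s=ctrl.camera("side");b=s["frame"][205:300,215:325]
b=cv2.resize(b,(394,340),interpolation=cv2.INTER_CUBIC);cv2.imwrite("pics/f.png",np.hstack([a,b]))
```

```text
t 14.4 pos [ 0.4608 -0.1555  0.1273] q [-0.57   0.108  1.918 -0.     1.116 -0.676] yaw 96.07242968948299 tilt [-0. -0. -1.]
tool mm [0.1 0.2 9.3] F [-0.8 -0.5 -0.7] T [ 0.05  0.03 -0.  ] 58.24023600162115 65.88569526735228
```

View pics/f.png

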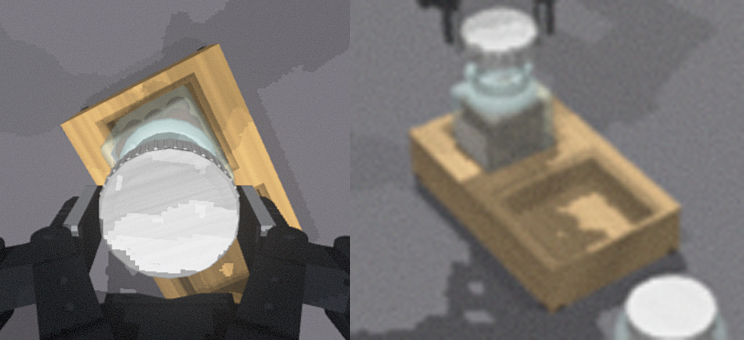

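The side crop shows the cap at (498,32) level and clear of the open rim at (500,75), with the jar seated in the smaller pocket. The wrist carries only about 0.7 N, which is the cap alone.

```bash
python3 -c "
from bench import ctrl
print(ctrl.hand_in())"
```

```text
the job is handed in; nothing more can be done
None
```

I handed the job in at about 14.5 s: the jar stands in the smaller pocket and its cap, turned about 75–79° from tight, is held level and still about 2 cm above the mouth; no verdict was returned.

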